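# Clear the furnace bench and index the carriage

## Robot

A 7-joint arm with a two-finger parallel gripper is mounted at the origin on the work surface. World frame = base frame: x ahead of the robot, y to its left, z up, the work surface at z = 0. Lengths are in m, angles in degrees, forces in N, time in s.
With the tool pointing down it reaches from about 0.35 to 0.775 m from the base axis. Payload 3.1 kg.
Tool frame: the origin (TCP) lies between the finger pads, 19 mm behind the fingertips; this is the grasp point; z points along the fingers, y is the line along which they close (so a half turn about z gives the same grasp; the last joint's range is limited). The gripper opens to 85 mm and grips with 20 to 120 N. Pads are 22 mm wide; open, the fingers measure 114 mm over their backs; the gripper's body (76 mm by 85 mm) begins 54 mm behind the grasp point. The pads swing forward as they close: fully open they stand 13 mm farther back than shut.
Start: joints at [-66.102, 17.813, 0.802, 86.603, -0.252, 75.585, -1.558], TCP at [0.244, 0.493, 0.25] pointing down, gripper open.
Joint ranges: [-154.91, 154.91], [-16.99, 109.72], [-72.82, 74.43], [7.12, 147.25], [-82.49, 262.49], [11.32, 116.49], [-174.64, 174.64]. Speed limits (degrees/s): [159.86, 159.86, 180, 180, 180, 180, 180].

## Interface

Orientations are given as a 3x3 rotation matrix whose columns are the frame's x, y, z axes.
In Python, from cell import bot, optics gives the robot as it stands (bot), with the cameras (optics).
- The arm moves only by the shell command python3 inch.py, which reads ROWS from standard input. ROWS is a JSON list of rows, 1 to 10 of them, each an object with the fields jaw (the opening from 0.0 (shut) to 1.0 (fully open)), tx, ty, tz (the shift in fractions of the full range, 1 being 0.75 m), ax, ay, az (a rotation vector in shares of 360 degrees (1.0 is 360 degrees)); a field left out counts as zero (the opening has to be given); each row shifts and turns the commanded pose from where the row before left it, along the tool's axes as they then stand; what a row does not reach is not made up. A row lasts 1/12 s, in which the tool goes at most 0.0417 m and 7.16 degrees, less where a joint would pass 70% of its speed; a pose out of reach is approached as far as the arm can. The fingers move at their own pace and stop on an object; the grip force is fixed at half the most. Time passes only in rows, so rows that do not move let the fingers close. It prints the time, the measured TCP pose, the force, the opening and the grip force at its end. Shift and turn numbers lie between -1 and 1, and a call with a number outside is refused. Input that does not fit is refused with a message, and nothing moves.
- bot.sense(): the state, without advancing time (a new reading comes with each control period).
- optics.grab_frame(name): name is "scene" or "top"; returns the picture (384x512x3 uint8, blue, green, red); there is no depth.
- optics.calibration(name): a dict with "fovy" (degrees; the focal length in pixels is half the picture's height over the tangent of half this angle, whatever the lens; pixels are square), "cx", "cy" (the principal point, pixels), "k1" (the pictures are not rectified: a ray, as slopes to the right and down, at radius r is drawn at 1 + k1 r^2 times it, then the intrinsics apply), "R" (3x3) and "t" (3): a world point X has camera coordinates R X + t. Camera axes: x right, y down, z forward; pixel columns grow to the right and rows downward; lengths in m; the calibration is good to about 2 mm. A picture is of the moment at which its call begins. calibration takes no time and is no camera call.
- bot.finish_job(): hands the job in; it is judged then, once.
The state is a dict: "time": time; "q": joint angles; "qvel": joint speeds; "joint_efforts": joint torques, N m; "position": TCP position; "tcp_rot": TCP orientation; "force": force on the tool from outside, world axes, zero at the start; "torque": the same for the moment, N m; "grip_width": opening from 0.0 (shut) to 1.0 (fully open); "finger_force": force on a finger pad.
Only numpy, scipy, OpenCV 4.12 (cv2) and the standard library are available. Lean on these libraries where they do the work, as an engineer would, in place of code of your own. Each camera call takes 0.05 s, during which the arm holds its last target. There are 200 camera calls.

## Task

A graphite contact has broken up on the furnace bench: with the scraper, not the fingers, sweep all four black chips off the steel plate over its front edge into the catch trough, then lay the scraper flat back on its blue mat. After that take the furnace carriage by its black knob and slide it along the rail to the robot's left until you feel the spring ball of the indexing block drop into the carriage's notch (the two red lines then face each other), and finish there, still gripping the knob with the carriage seated in the notch. Do not run the carriage into the chips, and leave the other things on the bench where they are.

Things in the scene. Friction and masses are not known exactly. Their poses are not given: they have to be found in the camera images.
- bench_base: fixed optical bench of a graphite furnace; origin on the bench top (z = 0), x away from the robot, y along the guide rail to the robot's left. Guide rail at x = 61 to 79 mm, y = -190 to 190, 12 mm above the plate (end stops 23 mm). The carriage covers x = -75 to 96. On the right end a glass lamp, y = -325 to -185 at x = 20, 96 mm high
- plate_front (a point): middle of the front edge (robot's side) of the steel way plate: flat, 25 mm above the bench top, running along bench_base y for 190 mm either way and back 151 mm in +x to the guide rail. Chips lie on it, left of the carriage and 16 to 105 mm behind this edge
- trough (a point): middle of the floor of the catch trough, the open gutter below the plate's front edge along its whole length: floor 4 mm above the bench top, 57 mm wide (bench_base x = -147 to -90 mm), front wall 19 mm high, lower than the plate
- carriage (a joint): travel (m) of the furnace carriage along the rail: 0 at the right end (carriage middle at bench_base y = -145 mm), growing to the robot's left, up to 0.26; starts at 0 to 0.03. Slides with about 2.5 N of friction and stays where left; about 0.85 kg. 80 mm long along the rail; its copper furnace block, 107 mm high above the bench top with its brass stubs, begins 38 mm behind the knob's axis
- knob (a point): centre of the carriage's black round knob: upright cylinder 30 mm across and 31 mm high, this point at mid height, 73 mm above the bench top (top at 88 mm), at bench_base x = -45 mm and the middle of the carriage's length. Free all round; the slab below it has its top at 41 mm
- notch (a point): middle of the notch in the steel index strip on the far side of the carriage, beside the red line on it (same place along the rail as the knob), 45 mm above the bench top. The strip is flat for 26 mm either side of the notch, then tapers off; the notch is 8 mm wide, the ball sinks 2 mm into it
- index_block: fixed cream indexing block, black thumbscrew and red line on top, 30 mm along the rail, clamped on the ledge behind the guide rail, elsewhere every time (carriage travel 0.14 to 0.21 at the notch; the rail goes on 50 mm or more). Origin on the ledge at the middle of its length, axes as bench_base
- ball (a point): spring ball of 10 mm in the index block's face, at its middle along the rail. The strip's taper first presses it in (1.5 N extra drag for 15 mm), then 20 mm of plain friction; over the last 4 mm the carriage is pulled forward (drag vanishes or turns round), then pushing on past the notch's middle takes about 10 N. Unforced, the carriage settles there
- scraper: white scraper block with a black rubber edge below, 160 mm long (x), 30 mm thick (y), 20 mm high, with an upright orange grip rib on top along its length: 90 mm long, 20 mm thick (y), from 20 to 62 mm above its underside; 160 g. Origin at the centre of its underside
- mat: fixed blue mat, 220 (x) x 100 (y) x 3 mm, on the bench to the left, on which the scraper lies lengthwise at first; origin at the centre of its underside (z = 0)
- chip0: black broken piece of graphite, a bent bar about 23 x 12 x 10 mm, 12 g, on the way plate at first, to the left of the carriage and nearer the robot than the guide rail; origin at the centre of its underside
- chip1: black broken piece of graphite, a bent bar about 23 x 12 x 10 mm, 12 g, on the way plate at first, to the left of the carriage and nearer the robot than the guide rail; origin at the centre of its underside
- chip2: black broken piece of graphite, a bent bar about 23 x 12 x 10 mm, 12 g, on the way plate at first, to the left of the carriage and nearer the robot than the guide rail; origin at the centre of its underside
- chip3: black broken piece of graphite, a bent bar about 23 x 12 x 10 mm, 12 g, on the way plate at first, to the left of the carriage and nearer the robot than the guide rail; origin at the centre of its underside
- beaker: glass beaker, 66 mm across, 85 mm tall, bystander behind the bench base; origin at the centre of its underside
- wash_bottle: white plastic bottle with blue cap, 60 mm across, 110 mm tall, bystander behind the bench base; origin at the centre of its underside
- jar: amber jar with black lid, 48 mm across, 55 mm tall, bystander beyond the far end of the blue mat; origin at the centre of its underside
- screwdriver: red-handled screwdriver, 160 mm long, lying left of the mat, bystander; origin under its middle, x axis along it
- cup_rack: blue rack of white sample cups, 130 x 70 x 36 mm, bystander at the right; origin at the centre of its underside, x along its length
- spare_lamp: spare glass lamp in a black cradle, about 135 x 50 x 47 mm, bystander at the right; origin at the centre of its underside, x along its length
- tube_cup: small white ceramic cup, 32 mm across, 22 mm tall, standing on the ledge behind the guide rail (25 mm above the bench top), bystander; origin at the centre of its underside

How it is judged (in metres and radians):
On the way, in this order (a step that is already met when the one before it is completed fails the run):
1. all four chips lie in the catch trough (x of chip0 in the frame of bench_base between -0.152 and -0.086 m and y of chip0 in the frame of bench_base between -0.192 and 0.192 m and z of chip0 in the frame of bench_base between -0.01 and 0.03 m and (x of chip0 in the frame of bench_base below -0.091 m or z of chip0 in the frame of bench_base below 0.02 m) and x of chip1 in the frame of bench_base between -0.152 and -0.086 m and y of chip1 in the frame of bench_base between -0.192 and 0.192 m and z of chip1 in the frame of bench_base between -0.01 and 0.03 m and (x of chip1 in the frame of bench_base below -0.091 m or z of chip1 in the frame of bench_base below 0.02 m) and x of chip2 in the frame of bench_base between -0.152 and -0.086 m and y of chip2 in the frame of bench_base between -0.192 and 0.192 m and z of chip2 in the frame of bench_base between -0.01 and 0.03 m and (x of chip2 in the frame of bench_base below -0.091 m or z of chip2 in the frame of bench_base below 0.02 m) and x of chip3 in the frame of bench_base between -0.152 and -0.086 m and y of chip3 in the frame of bench_base between -0.192 and 0.192 m and z of chip3 in the frame of bench_base between -0.01 and 0.03 m and (x of chip3 in the frame of bench_base below -0.091 m or z of chip3 in the frame of bench_base below 0.02 m)), for 0.2 s.
2. the scraper lies flat on its mat, let go (x of scraper in the frame of mat between -0.07 and 0.07 m and y of scraper in the frame of mat between -0.05 and 0.05 m and z of scraper in the frame of mat between 0 and 0.008 m and angle between scraper's own z axis and vertical below 0.1 rad and contact force between the fingers and scraper below 0.1 N and linear speed of scraper below 0.03 m/s), for 0.2 s.
At the end, for the whole second after the job is handed in: All four chips in the trough; scraper flat on the mat (its middle over the mat), released; carriage at rest with its notch within 2 mm of the ball along the rail; fingers gripping the knob (over 2 N, TCP within 12 mm of its axis and 30 mm of its centre) (all of step 1 and all of step 2 and y of notch in the frame of index_block between -0.002 and 0.002 m and contact force between the fingers and carriage above 2 N and horizontal distance between the grasp point and knob below 0.012 m and distance between the grasp point and knob below 0.03 m and velocity of joint carriage between -0.01 and 0.01 m/s); the arm keeps its last pose, push and grip.
It fails at once if another thing on the bench disturbed (moved by more than 15 mm) (distance of any of beaker, wash_bottle, jar, screwdriver, cup_rack, spare_lamp, tube_cup from where it was at the start of the episode above 0.015 m).
It fails at once if the fingers push a graphite chip (contact force between the fingers and chip0 above 1 N or contact force between the fingers and chip1 above 1 N or contact force between the fingers and chip2 above 1 N or contact force between the fingers and chip3 above 1 N).
It fails at once if the carriage is run into a graphite chip (contact force between carriage and chip0 above 1 N or contact force between carriage and chip1 above 1 N or contact force between carriage and chip2 above 1 N or contact force between carriage and chip3 above 1 N).
It also fails if it takes over 67 s, if anything falls off the work surface, if the arm or the gripper's body presses on something with over 40 N, if the wrist force passes 120 N, or if a joint passes its speed limit or range.

## Working session

There is one attempt and no reset: what is moved stays moved. The work goes in short steps, Python scripts to look and compute and a shell command to move; the robot and the scene stay as the last step left them, time stands still between calls to the robot, and variables do not carry over. Pictures are saved under pics/ and viewed, at most 10 in all, crops included, and the job is handed in when it is done.

```bash
ls; mkdir -p pics; cat > h.py <<'E'
import numpy as np, cv2
from cell import bot, optics
def K(n):
    c=optics.calibration(n); f=192/np.tan(np.radians(c["fovy"])/2)
    return c,np.array([[f,0,c["cx"]],[0,f,c["cy"]],[0,0,1.]]),np.array([c["k1"],0,0,0.])
def p2w(n,uv,z):
    c,k,d=K(n); uv=np.array(uv,float).reshape(-1,1,2)
    s=cv2.undistortPoints(uv,k,d).reshape(-1,2); R=np.array(c["R"]);t=np.array(c["t"])
    r=np.c_[s,np.ones(len(s))]@R; o=-R.T@t; z=np.broadcast_to(z,len(s))
    return o+r*((z-o[2])/r[:,2])[:,None]
def w2p(n,X):
    c,k,d=K(n); return cv2.projectPoints(np.array(X,float).reshape(-1,3),cv2.Rodrigues(np.array(c["R"]))[0],np.array(c["t"],float),k,d)[0].reshape(-1,2)
E
python3 - <<'E'
from h import *
for n in("top","scene"):
    im=optics.grab_frame(n); cv2.imwrite(f"pics/{n}0.png",cv2.resize(im,(800,600),interpolation=cv2.INTER_CUBIC))
    c=optics.calibration(n);R=np.array(c["R"]);print(n,c["fovy"],c["cx"],c["cy"],c["k1"],-R.T@np.array(c["t"]),R.round(2).tolist())
s=bot.sense();print(s["time"],s["position"],np.round(s["tcp_rot"],3).tolist(),s["grip_width"])
E
```

```text
cell.py
inch.py
pics
top 52.47577959977187 249.19885122775392 192.04555695879935 -0.011694194016960535 [ 0.40979887 -0.01109228  1.40120647] [[0.03, -1.0, 0.01], [-0.99, -0.03, -0.12], [0.12, -0.0, -0.99]]
scene 48.39297228978056 256.7635487274247 189.12899561365475 -0.011801139539382067 [1.03300839 0.63812038 1.36642535] [[-0.8, 0.59, 0.01], [0.5, 0.68, -0.54], [-0.32, -0.43, -0.84]]
0.1 [0.24329315 0.49255561 0.24900237] [[-0.897, 0.443, -0.001], [0.443, 0.897, -0.002], [-0.0, -0.002, -1.0]] 1.0003777394784075
```

View pics/top0.png

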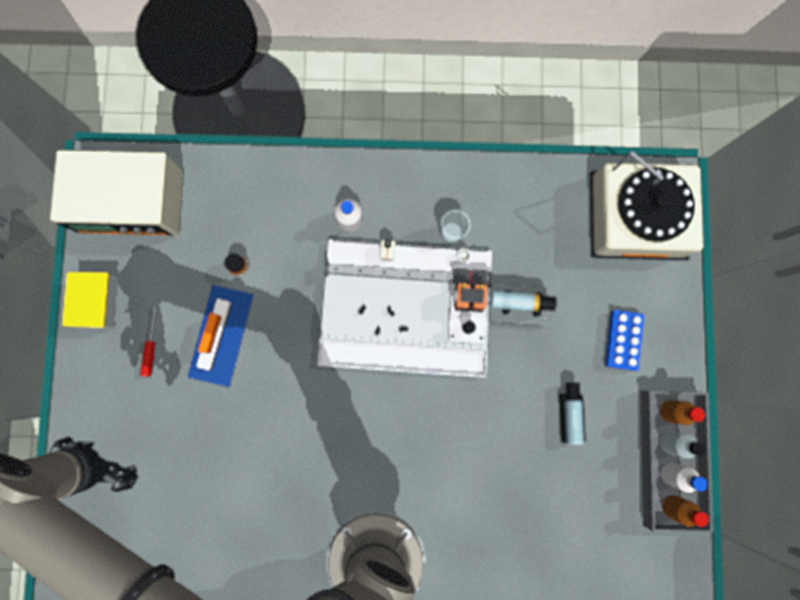

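View pics/scene0.png

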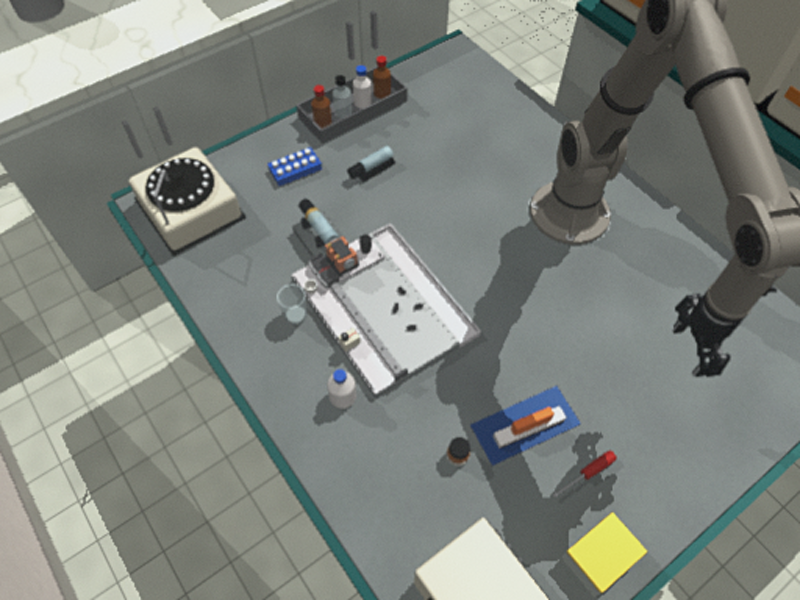

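The top view shows the mat and scraper at about (220,335) and the bench at (320–492, 240–375). The chips are around (360–405, 305–330), the knob is at (469,327) and the index block is at (387,250). I'll take enlarged crops next.

```bash
python3 - <<'E'
from h import *
im=optics.grab_frame("top");cv2.imwrite("pics/raw.png",im)
cv2.imwrite("pics/bench.png",cv2.resize(im[148:246,198:328],None,fx=6,fy=6,interpolation=cv2.INTER_CUBIC))
cv2.imwrite("pics/mat.png",cv2.resize(im[175:255,112:172],None,fx=7,fy=7,interpolation=cv2.INTER_CUBIC))
E
```

```text
(no output)
```

View pics/bench.png

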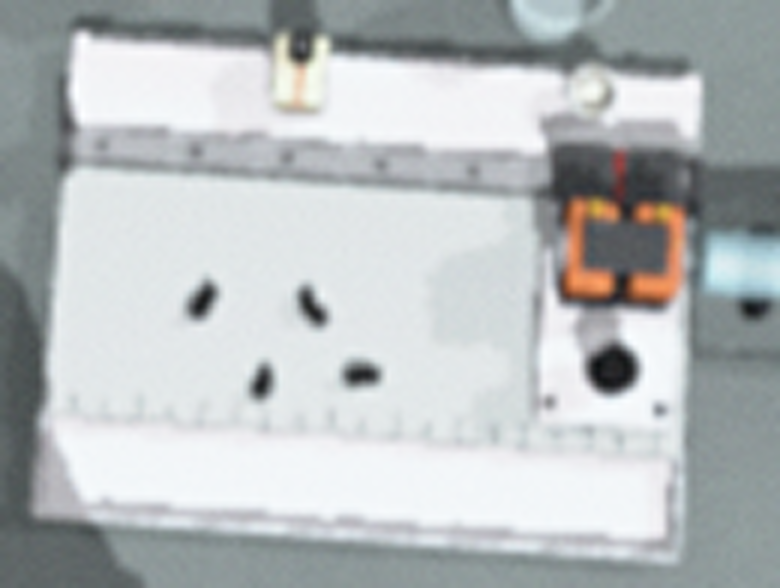

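View pics/mat.png

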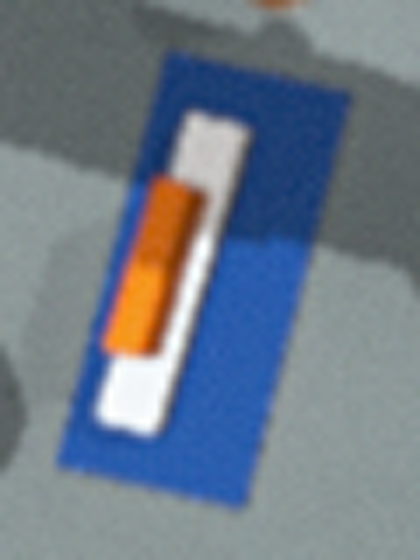

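```bash
cat > m.py <<'E'
from h import *
from scipy.optimize import least_squares
b=lambda p:np.array(p)/6+[198-5/12,148-5/12]   # crop->pixel
m=lambda p:np.array(p)/7+[112-3/7,175-3/7]
T=lambda v,P:np.c_[np.array(P)[:,:2]@np.array([[np.cos(v[2]),np.sin(v[2])],[-np.sin(v[2]),np.cos(v[2])]])+v[:2],np.array(P)[:,2]]
def fit(P,uv,v0):
    r=least_squares(lambda v:(w2p("top",T(v,P))-uv).ravel(),v0,x_scale=[.01,.01,.05],loss="soft_l1"); return r.x,r.fun.reshape(-1,2).round(1).tolist()
E
python3 - <<'E'
from m import *
P=[[.061,.19,.037],[-.09,.19,.025],[-.09,-.19,.025],[-.075,-.105,.041]]
v,r=fit(P,b([[63,168],[53,415],[668,455],[540,420]]),[.55,0,0]);print("bench",v[:2].round(4),np.degrees(v[2]),r)
vm,r=fit([[.11,.05,.003],[.11,-.05,.003],[-.11,-.05,.003],[-.11,.05,.003]],m([[165,50],[352,93],[248,508],[60,465]]),[.45,.3,0]);print("mat",vm,np.degrees(vm[2]),r)
vs,r=fit([[.08,.015,.023],[.08,-.015,.023],[-.08,-.015,.023],[-.08,.015,.023],[.045,.01,.065],[.045,-.01,.065],[-.045,-.01,.065],[-.045,.01,.065]],
 m([[187,110],[252,122],[160,438],[95,425],[152,175],[205,190],[157,357],[103,350]]),vm);print("scr",vs,np.degrees(vs[2]),r)
def inb(X): c,s=np.cos(v[2]),np.sin(v[2]); d=X[:,:2]-v[:2]; return np.c_[d@[c,s],d@[-s,c]].round(4)
ch=p2w("top",b([[202,300],[313,305],[262,381],[362,374]]),.03);print("chips",ch.round(3).tolist(),inb(ch).tolist())
k=p2w("top",b([[613,366]]),.088);print("knob",k,inb(k))
for z in(.05,.06,.07): print("block",z,inb(p2w("top",b([[299,85]]),z)),"ball/notch", inb(p2w("top",b([[620,175]]),z)))
print("wall",inb(p2w("top",b([[35,515],[680,560]]),.019)), "ledge rear",inb(p2w("top",b([[75,25],[703,70]]),.025)))
E
```

```text
bench [ 0.5683 -0.0528] -1.9751946224099441 [[-1.0, -1.2], [-2.1, 0.4], [2.9, 0.2], [0.9, 0.1]]
mat [ 0.49067781  0.36974728 -0.19013484] -10.893923944073432 [[0.1, -0.2], [0.1, -0.4], [0.1, 0.3], [-0.3, 0.3]]
scr [ 0.49110699  0.38016479 -0.2217451 ] -12.70505838522616 [[0.6, 0.5], [-0.6, 0.8], [-0.0, -0.5], [1.0, -0.7], [0.8, -0.2], [-1.2, -0.9], [-1.7, 0.7], [0.4, 0.2]]
chips [[0.556, 0.047, 0.03], [0.555, -0.018, 0.03], [0.509, 0.01, 0.03], [0.515, -0.048, 0.03]] [[-0.0155, 0.0995], [-0.0145, 0.0339], [-0.0611, 0.0611], [-0.0534, 0.0027]]
knob [[ 0.51875453 -0.18806267  0.088     ]] [[-0.0448 -0.1369]]
block 0.05 [[0.1127 0.05  ]] ball/notch [[ 0.0708 -0.141 ]]
block 0.06 [[0.1107 0.0499]] ball/notch [[ 0.0691 -0.1397]]
block 0.07 [[0.1087 0.0498]] ball/notch [[ 0.0674 -0.1383]]
wall [[-0.1472  0.1896]
 [-0.1505 -0.1905]] ledge rear [[ 0.1461  0.1868]
 [ 0.1419 -0.1912]]
```

The rows are not in the units I measure in: shifts go in shares of 0.75 m and turns go in shares of 360 degrees. I convert before sending: -0.0333 m / 0.75 = -0.0444, 0.015 m / 0.75 = 0.02, -6.8 degrees / 360 = -0.0189.

```bash
cat > go.py <<'E'
# prints tool-axis deltas to a world target: x y z yaw_of_tool_y(deg)
import sys; from h import *
from scipy.spatial.transform import Rotation as Ro
x,y,z,a=map(float,sys.argv[1:5]); s=bot.sense(); R=np.array(s["tcp_rot"]); a=np.radians(a)
G=np.array([[-np.sin(a),np.cos(a),0],[np.cos(a),np.sin(a),0],[0,0,-1.]])
print("rot",Ro.from_matrix(R.T@G).as_rotvec(degrees=True).round(2),"then",(G.T@(np.array([x,y,z])-s["position"])).round(4),"t",s["time"],"F",np.round(s["force"],1))
E
echo '[{"jaw": 1,"az": -0.0189},{"jaw": 1,"az": -0.0189},{"jaw": 1,"tx": -0.0444,"ty": -0.0092,"tz": 0.02},{"jaw": 1,"tx": -0.0444,"ty": -0.0092,"tz": 0.02},{"jaw": 1,"tx": -0.0444,"ty": -0.0092,"tz": 0.02},{"jaw": 1,"tx": -0.0444,"ty": -0.0092,"tz": 0.02},{"jaw": 1,"tx": -0.0444,"ty": -0.0092,"tz": 0.02},{"jaw": 1,"tx": -0.0444,"ty": -0.0092,"tz": 0.02},{"jaw": 1,"tx": -0.0444,"ty": -0.0092,"tz": 0.02},{"jaw": 1,"tx": -0.0444,"ty": -0.0092,"tz": 0.02}]' | python3 inch.py
echo '[{"jaw": 1},{"jaw": 1}]' | python3 inch.py; python3 go.py 0.491 0.380 0.048 77.3
```

```text
time: 0.98
position: [0.4924, 0.3798, 0.1289]
tcp_rot: [[-0.976, 0.219, -0.001], [0.219, 0.976, -0.0], [0.001, -0.001, -1.0]]
force: [-0.2, 1.2, -0.3]
grip_width: 0.998
finger_force: 0.0
time: 1.15
position: [0.4932, 0.3771, 0.1278]
tcp_rot: [[-0.974, 0.226, -0.002], [0.226, 0.974, -0.004], [0.001, -0.004, -1.0]]
force: [-0.3, 1.4, 0.9]
grip_width: 0.999
finger_force: 0.0
rot [-0.25 -0.05 -0.33] then [0.0028 0.0023 0.0798] t 1.15 F [-0.3  1.4  0.9]
```

Scaled: 0.025 m / 0.75 = 0.0333, 0.015 m / 0.75 = 0.02.

```bash
echo '[{"jaw": 1,"tx": 0.0013,"ty": 0.0013,"tz": 0.0333},{"jaw": 1,"tx": 0.0013,"ty": 0.0013,"tz": 0.0333},{"jaw": 1,"tz": 0.02},{"jaw": 1,"tz": 0.02},{"jaw": 0},{"jaw": 0},{"jaw": 0},{"jaw": 0},{"jaw": 0},{"jaw": 0}]' | python3 inch.py
echo '[{"jaw": 0},{"jaw": 0},{"jaw": 0},{"jaw": 0,"tz": -0.0267},{"jaw": 0,"tz": -0.0533},{"jaw": 0,"tz": -0.0533},{"jaw": 0,"tz": -0.0267},{"jaw": 0}]' | python3 inch.py
```

```text
time: 1.98
position: [0.4904, 0.3837, 0.0514]
tcp_rot: [[-0.976, 0.219, 0.002], [0.219, 0.976, 0.001], [-0.001, 0.002, -1.0]]
force: [-0.8, -0.5, 2.3]
grip_width: 0.224
finger_force: 60.2
time: 2.65
position: [0.4929, 0.3855, 0.1763]
tcp_rot: [[-0.975, 0.22, 0.009], [0.22, 0.975, 0.008], [-0.007, 0.01, -1.0]]
force: [0.6, 1.1, -1.4]
grip_width: 0.225
finger_force: 59.7
```

Scaled: 7.1 degrees / 360 = 0.0197.

```bash
echo '[{"jaw": 0,"az": 0.0197},{"jaw": 0,"az": 0.0197},{"jaw": 0,"az": 0.0197},{"jaw": 0,"az": 0.0197},{"jaw": 0,"az": 0.0197},{"jaw": 0,"az": 0.0197},{"jaw": 0,"az": 0.0197},{"jaw": 0,"az": 0.0197},{"jaw": 0,"az": 0.0197},{"jaw": 0,"az": 0.0197}]' | python3 inch.py
echo '[{"jaw": 0,"az": 0.0197},{"jaw": 0},{"jaw": 0}]' | python3 inch.py
python3 go.py 0.595 -0.002 0.15 -2.1
```

```text
time: 3.48
position: [0.4887, 0.3824, 0.1676]
tcp_rot: [[-0.104, 0.995, -0.003], [0.995, 0.104, -0.003], [-0.002, -0.003, -1.0]]
force: [0.5, -0.6, -2.1]
grip_width: 0.227
finger_force: 59.6
time: 3.73
position: [0.4889, 0.3826, 0.1682]
tcp_rot: [[0.011, 1.0, -0.002], [1.0, -0.011, -0.002], [-0.002, -0.002, -1.0]]
force: [0.4, -0.8, -1.5]
grip_width: 0.22
finger_force: 59.6
rot [-0.13  0.14  1.49] then [-0.3805  0.1201  0.0182] t 3.7333 F [ 0.4 -0.8 -1.5]
```

Scaled: -0.0381 m / 0.75 = -0.0508, 0.012 m / 0.75 = 0.016, 1.5 degrees / 360 = 0.0042.

```bash
echo '[{"jaw": 0,"az": 0.0042},{"jaw": 0,"tx": -0.0508,"ty": 0.016},{"jaw": 0,"tx": -0.0508,"ty": 0.016},{"jaw": 0,"tx": -0.0508,"ty": 0.016},{"jaw": 0,"tx": -0.0508,"ty": 0.016},{"jaw": 0,"tx": -0.0508,"ty": 0.016},{"jaw": 0,"tx": -0.0508,"ty": 0.016},{"jaw": 0,"tx": -0.0508,"ty": 0.016},{"jaw": 0,"tx": -0.0508,"ty": 0.016,"tz": 0.0067},{"jaw": 0,"tx": -0.0508,"ty": 0.016,"tz": 0.0067}]' | python3 inch.py
echo '[{"jaw": 0,"tx": -0.0508,"ty": 0.016,"tz": 0.0067},{"jaw": 0},{"jaw": 0},{"jaw": 0},{"jaw": 0}]' | python3 inch.py
python3 go.py 0.595 -0.002 0.073 -2.1
python3 - <<'E'
from h import *
im=optics.grab_frame("scene");cv2.imwrite("pics/s1.png",cv2.resize(im[125:265,170:330],None,fx=5,fy=4.28*0+5,interpolation=cv2.INTER_CUBIC)[:600])
E
```

```text
time: 4.57
position: [0.5845, 0.0344, 0.1602]
tcp_rot: [[0.039, 0.999, 0.001], [0.999, -0.039, 0.001], [0.001, 0.001, -1.0]]
force: [-0.3, 0.6, -2.2]
grip_width: 0.227
finger_force: 59.5
time: 4.98
position: [0.5944, -0.0, 0.1547]
tcp_rot: [[0.037, 0.999, -0.001], [0.999, -0.037, 0.002], [0.002, -0.001, -1.0]]
force: [0.5, -0.9, -2.1]
grip_width: 0.222
finger_force: 59.6
rot [-0.04 -0.1  -0.01] then [-0.002   0.0007  0.0817] t 4.9833 F [ 0.5 -0.9 -2.1]
```

View pics/s1.png

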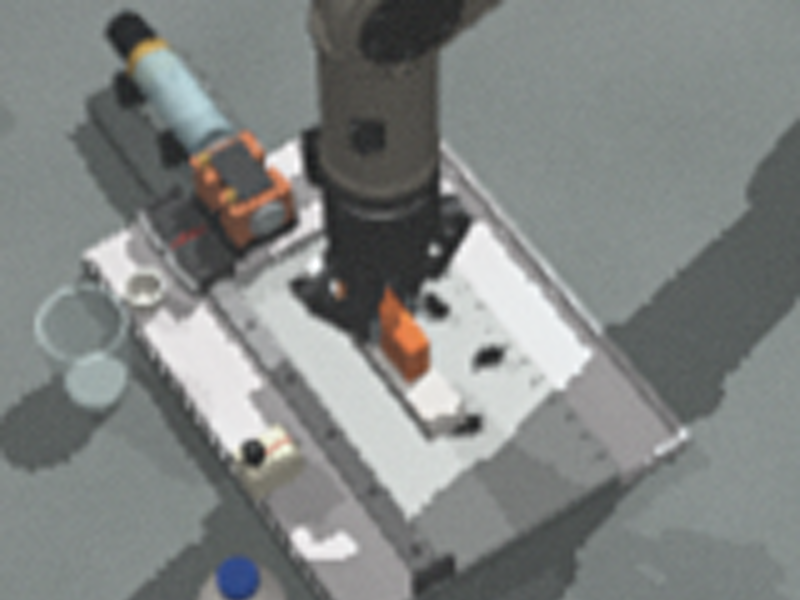

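The scraper is held level and parallel to the plate edge, with its grip rib at (405,340). The chips lie in front of it at (435,305), (490,355) and (465,425). I'll lower it behind them.

Scaled: 0.025 m / 0.75 = 0.0333, 0.015 m / 0.75 = 0.02.

```bash
echo '[{"jaw": 0,"tx": -0.0027,"ty": 0.0013,"tz": 0.0333},{"jaw": 0,"tz": 0.0333},{"jaw": 0,"tz": 0.02},{"jaw": 0,"tz": 0.0107},{"jaw": 0},{"jaw": 0},{"jaw": 0}]' | python3 inch.py
echo '[{"jaw": 0,"tz": 0.0053},{"jaw": 0},{"jaw": 0}]' | python3 inch.py
echo '[{"jaw": 0,"tz": 0.004},{"jaw": 0},{"jaw": 0}]' | python3 inch.py
```

```text
time: 5.62
position: [0.5967, -0.0038, 0.0835]
tcp_rot: [[0.039, 0.999, 0.003], [0.999, -0.039, 0.0], [0.0, 0.003, -1.0]]
force: [0.5, 0.6, -0.7]
grip_width: 0.223
finger_force: 59.7
time: 5.87
position: [0.5957, -0.0043, 0.0785]
tcp_rot: [[0.04, 0.999, 0.001], [0.999, -0.04, 0.0], [0.0, 0.001, -1.0]]
force: [-0.3, 0.4, -2.1]
grip_width: 0.225
finger_force: 59.7
time: 6.12
position: [0.5953, -0.0043, 0.0748]
tcp_rot: [[0.04, 0.999, -0.0], [0.999, -0.04, 0.0], [-0.0, -0.0, -1.0]]
force: [0.1, 0.1, -1.8]
grip_width: 0.225
finger_force: 59.7
```

Scaled: 0.0015 m / 0.75 = 0.002.

```bash
echo '[{"jaw": 0,"tz": 0.002},{"jaw": 0},{"jaw": 0}]' | python3 inch.py
echo '[{"jaw": 0,"tz": 0.0013},{"jaw": 0},{"jaw": 0}]' | python3 inch.py
```

```text
time: 6.37
position: [0.5956, -0.0044, 0.0735]
tcp_rot: [[0.04, 0.999, 0.0], [0.999, -0.04, -0.0], [-0.0, 0.0, -1.0]]
force: [0.6, 0.0, -1.9]
grip_width: 0.225
finger_force: 59.7
time: 6.62
position: [0.5956, -0.0043, 0.0734]
tcp_rot: [[0.04, 0.999, 0.0], [0.999, -0.04, 0.0], [0.0, 0.0, -1.0]]
force: [-2.8, 1.1, 6.0]
grip_width: 0.224
finger_force: 60.5
```

Scaled: -0.006 m / 0.75 = -0.008, -0.003 m / 0.75 = -0.004.

```bash
echo '[{"jaw": 0,"ty": -0.004,"tz": -0.0007},{"jaw": 0,"ty": -0.008},{"jaw": 0,"ty": -0.008},{"jaw": 0,"ty": -0.008},{"jaw": 0,"ty": -0.008},{"jaw": 0,"ty": -0.008},{"jaw": 0,"ty": -0.008},{"jaw": 0,"ty": -0.008},{"jaw": 0,"ty": -0.008},{"jaw": 0,"ty": -0.008}]' | python3 inch.py
echo '[{"jaw": 0,"ty": -0.0067},{"jaw": 0,"ty": -0.0067},{"jaw": 0,"ty": -0.0067},{"jaw": 0,"ty": -0.0053},{"jaw": 0,"ty": -0.0053},{"jaw": 0,"ty": -0.0053},{"jaw": 0,"ty": -0.0053},{"jaw": 0,"ty": -0.0053},{"jaw": 0,"ty": -0.0053},{"jaw": 0,"ty": -0.0053}]' | python3 inch.py
```

```text
time: 7.45
position: [0.5385, -0.002, 0.0734]
tcp_rot: [[0.04, 0.999, 0.001], [0.999, -0.04, 0.0], [0.0, 0.001, -1.0]]
force: [2.8, 0.3, 2.3]
grip_width: 0.225
finger_force: 60.3
time: 8.28
position: [0.4958, -0.0004, 0.0733]
tcp_rot: [[0.04, 0.999, 0.001], [0.999, -0.04, -0.0], [0.0, 0.001, -1.0]]
force: [4.0, 0.2, 4.7]
grip_width: 0.228
finger_force: 60.8
```

Scaled: -0.004 m / 0.75 = -0.0053, -0.003 m / 0.75 = -0.004.

```bash
echo '[{"jaw": 0,"ty": -0.0053},{"jaw": 0,"ty": -0.0053},{"jaw": 0,"ty": -0.0053},{"jaw": 0,"ty": -0.0053},{"jaw": 0,"ty": -0.0053},{"jaw": 0,"ty": -0.0053},{"jaw": 0,"ty": -0.004},{"jaw": 0},{"jaw": 0},{"jaw": 0}]' | python3 inch.py
echo '[{"jaw": 0,"ty": 0.0027,"tz": -0.02},{"jaw": 0,"tz": -0.04},{"jaw": 0,"tz": -0.04},{"jaw": 0,"tz": -0.0267},{"jaw": 0},{"jaw": 0}]' | python3 inch.py
echo '[{"jaw": 0,"tx": 0.0508,"ty": 0.016},{"jaw": 0,"tx": 0.0508,"ty": 0.016},{"jaw": 0,"tx": 0.0508},{"jaw": 0,"tx": 0.0508},{"jaw": 0,"tx": 0.0508},{"jaw": 0,"tx": 0.0508},{"jaw": 0,"tx": 0.0508}]' | python3 inch.py
python3 - <<'E'
from h import *
im=optics.grab_frame("top");im2=optics.grab_frame("scene")
a=cv2.resize(im[148:246,198:328],(520,392),interpolation=cv2.INTER_CUBIC);c=cv2.resize(im2[140:260,175:315],(280,240),interpolation=cv2.INTER_CUBIC)
o=np.zeros((392,800,3),np.uint8);o[:,:520]=a;o[:240,520:]=c;cv2.imwrite("pics/sw.png",o)
E
```

```text
time: 9.12
position: [0.4681, 0.0008, 0.0733]
tcp_rot: [[0.04, 0.999, -0.001], [0.999, -0.04, 0.0], [0.0, -0.001, -1.0]]
force: [3.1, 0.4, 6.7]
grip_width: 0.225
finger_force: 60.9
time: 9.62
position: [0.4677, 0.0009, 0.1666]
tcp_rot: [[0.04, 0.999, -0.006], [0.999, -0.04, 0.0], [0.0, -0.006, -1.0]]
force: [-0.6, 0.2, -2.1]
grip_width: 0.222
finger_force: 59.8
time: 10.2
position: [0.5014, 0.2665, 0.1639]
tcp_rot: [[0.04, 0.999, -0.009], [0.999, -0.04, -0.005], [-0.005, -0.009, -1.0]]
force: [1.3, 0.6, -1.5]
grip_width: 0.223
finger_force: 59.7
```

View pics/sw.png

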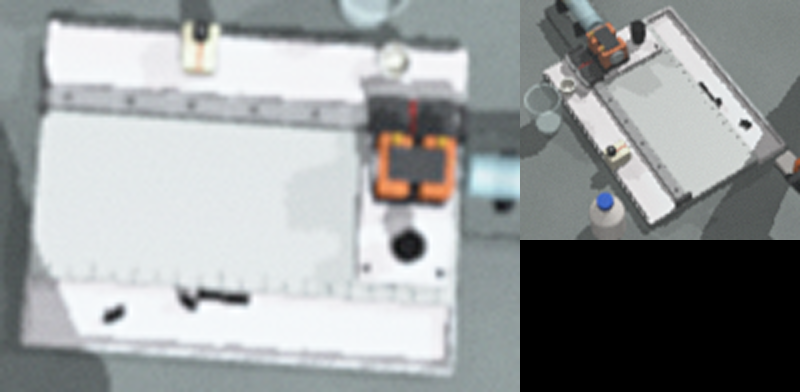

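```bash
python3 - <<'E'
from m import *
im=optics.grab_frame("top");im2=optics.grab_frame("scene")
v=np.array([.5683,-.0528,np.radians(-2.1)])
def inb(X): c,s=np.cos(v[2]),np.sin(v[2]); d=X[:,:2]-v[:2]; return np.c_[d@[c,s],d@[-s,c]].round(4)
q=np.array([[113,313],[187,298],[210,294],[237,299]])*1.5
for z in(.009,.03): print(z,inb(p2w("top",b(q),z)).tolist())
a=cv2.resize(im[210:240,205:275],None,fx=11,fy=10,interpolation=cv2.INTER_CUBIC)
c=cv2.resize(im2[165:220,255:320],None,fx=5,fy=5,interpolation=cv2.INTER_CUBIC)
o=np.zeros((590,800,3),np.uint8);o[:300,:770]=a;o[305:305+275,:325]=c;cv2.imwrite("pics/sw2.png",o)
# projected edge lines in scene crop coords
L=T(v,[[-.09,y,.025] for y in(0,.05,.1,.15)]);print(((w2p("scene",L)-[255,165])*5+[0,305]).round(),((w2p("top",L)-[205,210])*[11,10]).round())
E
```

```text
0.009 [[-0.1158, 0.1127], [-0.0983, 0.0478], [-0.0935, 0.0276], [-0.0964, 0.0033]]
0.03 [[-0.1164, 0.1116], [-0.0992, 0.0476], [-0.0945, 0.0277], [-0.0974, 0.0038]]
[[ 44. 389.]
 [ 83. 436.]
 [123. 484.]
 [163. 533.]] [[583. 104.]
 [427.  95.]
 [272.  86.]
 [116.  77.]]
```

View pics/sw2.png

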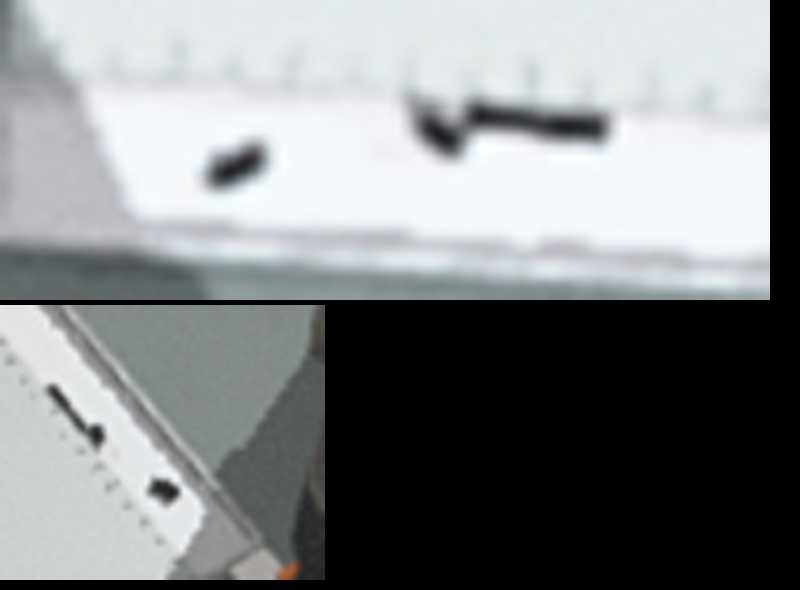

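Top crop: one chip lies in the trough at (235,165). Three lie against the trough's back wall at (440,130), (500,118) and (575,125), in front of the edge line. In the scene crop the plate edge partly hides them, so they are down in the trough and the plate is clear. Next I'll put the scraper back.

Scaled: 0.028 m / 0.75 = 0.0373, -0.003 m / 0.75 = -0.004, -7.1 degrees / 360 = -0.0197.

```bash
echo '[{"jaw": 0,"tx": 0.0373,"ty": -0.004,"az": -0.0197},{"jaw": 0,"tx": 0.0373,"ty": -0.004,"az": -0.0197},{"jaw": 0,"tx": 0.0373,"ty": -0.004,"az": -0.0197},{"jaw": 0,"tx": 0.0373,"ty": -0.004,"az": -0.0197},{"jaw": 0,"az": -0.0197},{"jaw": 0,"az": -0.0197},{"jaw": 0,"az": -0.0197},{"jaw": 0,"az": -0.0197},{"jaw": 0,"az": -0.0197},{"jaw": 0,"az": -0.0197}]' | python3 inch.py
echo '[{"jaw": 0,"az": -0.0197},{"jaw": 0},{"jaw": 0},{"jaw": 0}]' | python3 inch.py
python3 go.py 0.491 0.378 0.0514 77.3
```

```text
time: 11.23
position: [0.4764, 0.3705, 0.1654]
tcp_rot: [[-0.933, 0.36, -0.005], [0.36, 0.933, -0.005], [0.002, -0.007, -1.0]]
force: [-0.3, 0.4, -1.2]
grip_width: 0.225
finger_force: 59.7
time: 11.57
position: [0.477, 0.3724, 0.1667]
tcp_rot: [[-0.968, 0.249, -0.002], [0.249, 0.968, -0.002], [0.001, -0.003, -1.0]]
force: [-0.4, 0.6, -2.7]
grip_width: 0.227
finger_force: 59.7
rot [-0.17 -0.08 -1.73] then [-0.0125  0.0085  0.1153] t 11.5667 F [-0.4  0.6 -2.7]
```

Scaled: 0.035 m / 0.75 = 0.0467, 0.03 m / 0.75 = 0.04, -1.7 degrees / 360 = -0.0047.

```bash
echo '[{"jaw": 0,"az": -0.0047},{"jaw": 0,"tx": -0.0167,"ty": 0.0113,"tz": 0.0333},{"jaw": 0,"tz": 0.0467},{"jaw": 0,"tz": 0.04},{"jaw": 0,"tz": 0.02},{"jaw": 0,"tz": 0.0067},{"jaw": 0},{"jaw": 0},{"jaw": 0}]' | python3 inch.py
echo '[{"jaw": 0,"tz": 0.004},{"jaw": 0},{"jaw": 0}]' | python3 inch.py
```

```text
time: 12.32
position: [0.4927, 0.3808, 0.06]
tcp_rot: [[-0.976, 0.217, 0.003], [0.217, 0.976, 0.002], [-0.003, 0.003, -1.0]]
force: [-0.7, -0.7, -1.9]
grip_width: 0.227
finger_force: 59.6
time: 12.57
position: [0.4916, 0.38, 0.0557]
tcp_rot: [[-0.976, 0.216, 0.001], [0.216, 0.976, 0.001], [-0.001, 0.001, -1.0]]
force: [-0.5, 0.8, -2.1]
grip_width: 0.222
finger_force: 59.6
```

Scaled: 0.003 m / 0.75 = 0.004.

```bash
echo '[{"jaw": 0,"tz": 0.004},{"jaw": 0},{"jaw": 0}]' | python3 inch.py
echo '[{"jaw": 0,"tz": 0.002},{"jaw": 0},{"jaw": 0}]' | python3 inch.py
```

```text
time: 12.82
position: [0.4911, 0.3797, 0.0518]
tcp_rot: [[-0.976, 0.216, -0.0], [0.216, 0.976, -0.0], [0.0, -0.0, -1.0]]
force: [0.1, 0.2, -0.3]
grip_width: 0.223
finger_force: 59.6
time: 13.07
position: [0.4914, 0.3799, 0.0514]
tcp_rot: [[-0.976, 0.216, 0.0], [0.216, 0.976, 0.0], [-0.0, 0.0, -1.0]]
force: [-1.8, -1.7, 4.9]
grip_width: 0.225
finger_force: 60.3
```

Scaled: -0.035 m / 0.75 = -0.0467, -0.02 m / 0.75 = -0.0267, -5.25 degrees / 360 = -0.0146.

```bash
echo '[{"jaw": 1},{"jaw": 1},{"jaw": 1},{"jaw": 1},{"jaw": 1},{"jaw": 1}]' | python3 inch.py
echo '[{"jaw": 1,"tz": -0.0267},{"jaw": 1,"tz": -0.0467},{"jaw": 1,"tz": -0.0467},{"jaw": 1,"tz": -0.0467},{"jaw": 1,"az": -0.0146},{"jaw": 1,"az": -0.0146},{"jaw": 1},{"jaw": 1}]' | python3 inch.py
python3 go.py 0.5188 -0.188 0.17 88
python3 - <<'E'
from h import *
print(np.round(bot.sense()["q"],0))
E
```

```text
time: 13.57
position: [0.4914, 0.3798, 0.0504]
tcp_rot: [[-0.976, 0.216, 0.0], [0.216, 0.976, -0.0], [-0.0, -0.0, -1.0]]
force: [-1.2, -0.4, -0.3]
grip_width: 1.0
finger_force: 0.0
time: 14.23
position: [0.4911, 0.3796, 0.1753]
tcp_rot: [[-0.999, 0.037, -0.0], [0.037, 0.999, -0.0], [0.0, -0.0, -1.0]]
force: [-0.3, 0.3, -0.6]
grip_width: 1.004
finger_force: 0.0
rot [-0.01 -0.03 -0.12] then [-0.0474 -0.5663  0.0053] t 14.2333 F [-0.3  0.3 -0.6]
[-40.  29.   1.  81.  -1.  70.  49.]
```

Scaled: -0.0404 m / 0.75 = -0.0539, -0.0034 m / 0.75 = -0.0045.

```bash
echo '[{"jaw": 1,"tx": -0.0045,"ty": -0.0539},{"jaw": 1,"tx": -0.0045,"ty": -0.0539},{"jaw": 1,"tx": -0.0045,"ty": -0.0539},{"jaw": 1,"tx": -0.0045,"ty": -0.0539},{"jaw": 1,"tx": -0.0045,"ty": -0.0539},{"jaw": 1,"tx": -0.0045,"ty": -0.0539},{"jaw": 1,"tx": -0.0045,"ty": -0.0539},{"jaw": 1,"tx": -0.0045,"ty": -0.0539},{"jaw": 1,"tx": -0.0045,"ty": -0.0539},{"jaw": 1,"tx": -0.0045,"ty": -0.0539}]' | python3 inch.py
echo '[{"jaw": 1,"tx": -0.0045,"ty": -0.0539},{"jaw": 1,"tx": -0.0045,"ty": -0.0539},{"jaw": 1,"tx": -0.0045,"ty": -0.0539},{"jaw": 1,"tx": -0.0045,"ty": -0.0539},{"jaw": 1},{"jaw": 1},{"jaw": 1}]' | python3 inch.py
python3 go.py 0.5188 -0.188 0.077 88
python3 - <<'E'
from h import *
im=optics.grab_frame("scene");cv2.imwrite("pics/k1.png",cv2.resize(im[115:235,150:310],None,fx=5,fy=5,interpolation=cv2.INTER_CUBIC))
s=bot.sense();p=np.array(s["position"]); print(p,((w2p("scene",[[.5188,-.188,.088]])-[150,115])*5).round())
im=optics.grab_frame("top");cv2.imwrite("pics/k1t.png",im)
E
```

```text
time: 15.07
position: [0.5106, -0.027, 0.175]
tcp_rot: [[-0.999, 0.037, -0.001], [0.037, 0.999, 0.0], [0.001, 0.0, -1.0]]
force: [0.7, 0.2, -0.2]
grip_width: 1.0
finger_force: 0.0
time: 15.65
position: [0.519, -0.1866, 0.1747]
tcp_rot: [[-0.999, 0.036, -0.001], [0.036, 0.999, 0.001], [0.001, 0.001, -1.0]]
force: [0.5, 0.2, -0.1]
grip_width: 0.999
finger_force: 0.0
rot [ 0.08 -0.08 -0.09] then [ 0.0001 -0.0015  0.0977] t 15.65 F [ 0.5  0.2 -0.1]
[ 0.51930633 -0.1852946   0.17479663] [[417. 190.]]
```

View pics/k1.png

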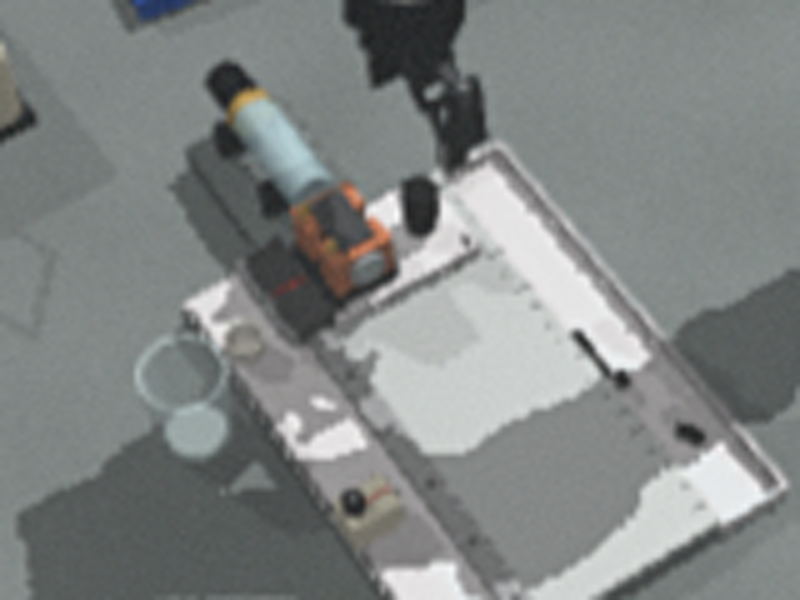

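The knob's top shows at about (420,188), against a predicted (417,190), so the measurement holds. Now I'll go down and grip it.

Scaled: 0.03 m / 0.75 = 0.04, 0.025 m / 0.75 = 0.0333.

```bash
echo '[{"jaw": 1,"ty": -0.0027,"tz": 0.04},{"jaw": 1,"tz": 0.04},{"jaw": 1,"tz": 0.0333},{"jaw": 1,"tz": 0.0173},{"jaw": 1},{"jaw": 1}]' | python3 inch.py
echo '[{"jaw": 0},{"jaw": 0},{"jaw": 0},{"jaw": 0},{"jaw": 0},{"jaw": 0},{"jaw": 0},{"jaw": 0}]' | python3 inch.py
```

```text
time: 16.25
position: [0.5192, -0.1872, 0.077]
tcp_rot: [[-0.999, 0.032, -0.002], [0.032, 0.999, 0.001], [0.002, 0.001, -1.0]]
force: [0.1, 0.3, 0.9]
grip_width: 1.0
finger_force: 0.0
time: 16.92
position: [0.5199, -0.1898, 0.0788]
tcp_rot: [[-0.999, 0.035, 0.002], [0.035, 0.999, -0.001], [-0.002, -0.001, -1.0]]
force: [-0.7, -0.6, 5.9]
grip_width: 0.336
finger_force: 59.1
```

Scaled: 0.015 m / 0.75 = 0.02, 0.012 m / 0.75 = 0.016.

```bash
echo '[{"jaw": 0,"ty": 0.0067},{"jaw": 0,"ty": 0.016},{"jaw": 0,"ty": 0.02},{"jaw": 0,"ty": 0.02},{"jaw": 0,"ty": 0.02},{"jaw": 0,"ty": 0.02},{"jaw": 0,"ty": 0.02},{"jaw": 0,"ty": 0.016},{"jaw": 0,"ty": 0.008},{"jaw": 0}]' | python3 inch.py
python3 go.py 0.5261 -0.0025 0.078 88
```

```text
time: 17.75
position: [0.5249, -0.0764, 0.0788]
tcp_rot: [[-0.999, 0.032, 0.004], [0.032, 0.999, 0.002], [-0.004, 0.002, -1.0]]
force: [1.0, 2.5, 4.9]
grip_width: 0.332
finger_force: 59.7
rot [0.1  0.22 0.17] then [0.0014 0.0739 0.0008] t 17.75 F [1.  2.5 4.9]
```

Scaled: 0.008 m / 0.75 = 0.0107, 0.006 m / 0.75 = 0.008.

```bash
echo '[{"jaw": 0,"ty": 0.0067},{"jaw": 0,"ty": 0.0107},{"jaw": 0,"ty": 0.0107},{"jaw": 0,"ty": 0.0107},{"jaw": 0,"ty": 0.008},{"jaw": 0,"ty": 0.0067},{"jaw": 0,"ty": 0.0053}]' | python3 inch.py
for i in 1; do echo '[{"jaw": 0,"ty": 0.004},{"jaw": 0,"ty": 0.004}]' | python3 inch.py; done
echo '[{"jaw": 0,"ty": 0.0027},{"jaw": 0,"ty": 0.0027}]' | python3 inch.py
echo '[{"jaw": 0,"ty": 0.0027},{"jaw": 0,"ty": 0.0027}]' | python3 inch.py
```

```text
time: 18.33
position: [0.5267, -0.0355, 0.0788]
tcp_rot: [[-0.999, 0.034, 0.005], [0.034, 0.999, -0.002], [-0.005, -0.002, -1.0]]
force: [3.0, -6.5, 4.9]
grip_width: 0.336
finger_force: 59.6
time: 18.5
position: [0.5268, -0.0315, 0.0787]
tcp_rot: [[-0.999, 0.036, 0.005], [0.036, 0.999, -0.004], [-0.005, -0.004, -1.0]]
force: [2.2, -5.7, 6.0]
grip_width: 0.336
finger_force: 59.6
time: 18.67
position: [0.527, -0.0275, 0.0787]
tcp_rot: [[-0.999, 0.036, 0.005], [0.036, 0.999, -0.003], [-0.005, -0.003, -1.0]]
force: [2.9, -5.6, 6.0]
grip_width: 0.328
finger_force: 59.6
time: 18.83
position: [0.5272, -0.0233, 0.0788]
tcp_rot: [[-0.999, 0.036, 0.005], [0.036, 0.999, -0.003], [-0.005, -0.003, -1.0]]
force: [2.7, -4.7, 4.9]
grip_width: 0.33
finger_force: 59.5
```

Scaled: 0.002 m / 0.75 = 0.0027.

```bash
r(){ grep -E 'position|force: \['; }
echo '[{"jaw": 0,"ty": 0.0027},{"jaw": 0,"ty": 0.0027}]' | python3 inch.py|r
echo '[{"jaw": 0,"ty": 0.0027},{"jaw": 0,"ty": 0.0027}]' | python3 inch.py|r
echo '[{"jaw": 0,"ty": 0.0013},{"jaw": 0,"ty": 0.0013}]' | python3 inch.py|r
echo '[{"jaw": 0,"ty": 0.0013},{"jaw": 0,"ty": 0.0013}]' | python3 inch.py|r
echo '[{"jaw": 0,"ty": 0.0013},{"jaw": 0,"ty": 0.0013}]' | python3 inch.py|r
```

```text
position: [0.5274, -0.0189, 0.0788]
force: [2.9, -4.2, 5.9]
position: [0.5276, -0.0149, 0.0788]
force: [2.7, -5.1, 4.6]
position: [0.5277, -0.0125, 0.0788]
force: [2.0, -4.0, 5.9]
position: [0.5278, -0.0106, 0.0788]
force: [3.8, -3.7, 5.0]
position: [0.5279, -0.0086, 0.0788]
force: [2.5, -4.0, 5.2]
```

Scaled: 0.001 m / 0.75 = 0.0013.

```bash
r(){ grep -E 'position|force: \['; }
echo '[{"jaw": 0,"ty": 0.0013},{"jaw": 0}]' | python3 inch.py|r
echo '[{"jaw": 0,"ty": 0.0013},{"jaw": 0}]' | python3 inch.py|r
echo '[{"jaw": 0,"ty": 0.0013},{"jaw": 0}]' | python3 inch.py|r
echo '[{"jaw": 0,"ty": 0.0013},{"jaw": 0}]' | python3 inch.py|r
```

```text
position: [0.5279, -0.007, 0.0788]
force: [2.9, -2.0, 5.1]
position: [0.528, -0.0057, 0.0788]
force: [2.9, -2.8, 4.9]
position: [0.5281, -0.0034, 0.0788]
force: [4.1, 0.6, 5.8]
position: [0.5282, -0.0019, 0.0787]
force: [4.2, -0.8, 5.0]
```

```bash
r(){ grep -E 'position|force: \['; }
echo '[{"jaw": 0,"ty": 0.0007},{"jaw": 0}]' | python3 inch.py|r
echo '[{"jaw": 0,"ty": 0.0007},{"jaw": 0}]' | python3 inch.py|r
echo '[{"jaw": 0,"ty": 0.0007},{"jaw": 0}]' | python3 inch.py|r
```

```text
position: [0.5282, -0.0016, 0.0788]
force: [3.4, -1.8, 4.2]
position: [0.5282, -0.0014, 0.0788]
force: [3.5, -1.9, 4.6]
position: [0.5282, -0.0012, 0.0788]
force: [4.2, -1.2, 4.3]
```

Scaled: 0.0007 m / 0.75 = 0.0009.

```bash
r(){ grep -E 'position|force: \['; }
echo '[{"jaw": 0,"ty": 0.0009},{"jaw": 0}]' | python3 inch.py|r
echo '[{"jaw": 0,"ty": 0.0009},{"jaw": 0}]' | python3 inch.py|r
echo '[{"jaw": 0,"ty": 0.0009},{"jaw": 0}]' | python3 inch.py|r
```

```text
position: [0.5282, -0.0007, 0.0787]
force: [2.9, -1.4, 4.7]
position: [0.5282, -0.0003, 0.0788]
force: [2.8, -2.8, 4.3]
position: [0.5283, 0.0001, 0.0788]
force: [3.6, -2.9, 6.0]
```

```bash
python3 - <<'E'
from h import *
im=optics.grab_frame("scene");cv2.imwrite("pics/n1.png",cv2.resize(im[150:240,190:310],None,fx=6.5,fy=6.5,interpolation=cv2.INTER_CUBIC))
E
```

View pics/n1.png

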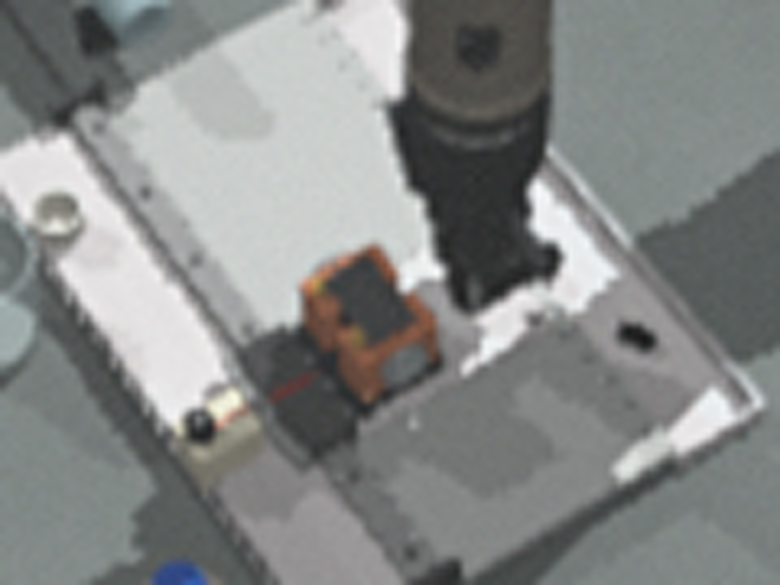

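The rows are not in the units I measure in: shifts go in shares of 0.75 m and turns go in shares of 360 degrees. I convert before sending: 0.0007 m / 0.75 = 0.0009.

```bash
r(){ grep -E 'position|force: \['; }
echo '[{"jaw": 0},{"jaw": 0},{"jaw": 0}]' | python3 inch.py|r
echo '[{"jaw": 0,"ty": 0.0009},{"jaw": 0},{"jaw": 0}]' | python3 inch.py|r
echo '[{"jaw": 0,"ty": 0.0009},{"jaw": 0},{"jaw": 0}]' | python3 inch.py|r
python3 - <<'E'
from h import *
im=np.mean([optics.grab_frame("top").astype(float) for _ in range(4)],0).astype(np.uint8)
im2=np.mean([optics.grab_frame("scene").astype(float) for _ in range(6)],0).astype(np.uint8)
a=cv2.resize(im[148:188,225:275],None,fx=8,fy=8,interpolation=cv2.INTER_CUBIC);c=cv2.resize(im2[200:225,210:245],None,fx=11,fy=11,interpolation=cv2.INTER_CUBIC)
o=np.zeros((330,790,3),np.uint8);o[:320,:400]=a;o[:275,402:402+385]=c;cv2.imwrite("pics/n2.png",o)
E
```

```text
position: [0.5283, 0.0001, 0.0788]
force: [3.1, -3.0, 4.4]
position: [0.5283, 0.0003, 0.0788]
force: [3.3, -3.1, 5.8]
position: [0.5283, 0.0006, 0.0788]
force: [2.8, -4.5, 4.5]
```

View pics/n2.png

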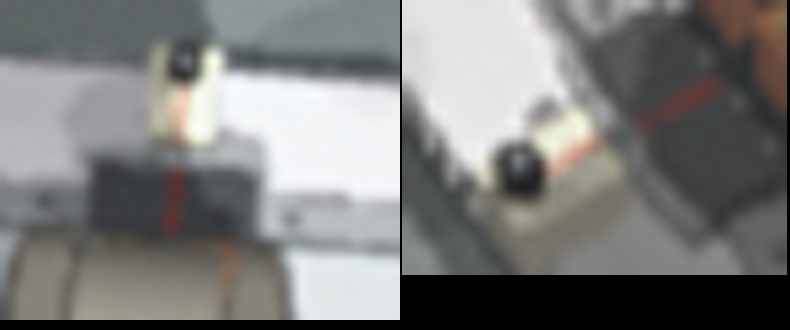

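Scaled: -0.001 m / 0.75 = -0.0013.

```bash
echo '[{"jaw": 0,"ty": -0.0013},{"jaw": 0,"ty": -0.0013},{"jaw": 0,"ty": -0.0013},{"jaw": 0},{"jaw": 0},{"jaw": 0}]' | python3 inch.py; sed 's/x//' /dev/null; echo '[{"jaw": 0},{"jaw": 0},{"jaw": 0}]' | python3 inch.py
```

```text
time: 23.13
position: [0.5282, 0.0004, 0.0788]
tcp_rot: [[-0.999, 0.034, 0.006], [0.034, 0.999, 0.001], [-0.006, 0.002, -1.0]]
force: [2.6, 0.5, 5.0]
grip_width: 0.333
finger_force: 59.6
time: 23.38
position: [0.5283, 0.0004, 0.0788]
tcp_rot: [[-0.999, 0.034, 0.006], [0.034, 0.999, 0.001], [-0.006, 0.002, -1.0]]
force: [3.2, -0.2, 5.4]
grip_width: 0.333
finger_force: 59.6
```

Scaled: -0.001 m / 0.75 = -0.0013.

```bash
r(){ grep -E 'position|force: \['; }
for k in 1; do echo '[{"jaw": 0,"ty": -0.0013},{"jaw": 0},{"jaw": 0}]' | python3 inch.py|r
echo '[{"jaw": 0,"ty": -0.0013},{"jaw": 0},{"jaw": 0}]' | python3 inch.py|r
echo '[{"jaw": 0,"ty": -0.0013},{"jaw": 0},{"jaw": 0}]' | python3 inch.py|r
echo '[{"jaw": 0,"ty": -0.0013},{"jaw": 0},{"jaw": 0}]' | python3 inch.py|r; done
```

```text
position: [0.5282, -0.0, 0.0788]
force: [2.7, 1.0, 5.0]
position: [0.5282, -0.0006, 0.0788]
force: [4.4, 1.0, 5.2]
position: [0.5282, -0.0011, 0.0788]
force: [3.6, 1.9, 5.8]
position: [0.5282, -0.0016, 0.0787]
force: [3.4, 2.5, 5.1]
```

Scaled: 0.001 m / 0.75 = 0.0013.

```bash
r(){ grep -E 'position|force: \[|finger'; }
echo '[{"jaw": 0,"ty": 0.0013},{"jaw": 0,"ty": 0.0013},{"jaw": 0,"ty": 0.0013},{"jaw": 0},{"jaw": 0},{"jaw": 0}]' | python3 inch.py|r
echo '[{"jaw": 0,"ty": 0.0009},{"jaw": 0},{"jaw": 0},{"jaw": 0}]' | python3 inch.py|r
```

```text
position: [0.5282, -0.0012, 0.0788]
force: [3.3, -0.4, 4.9]
finger_force: 59.6
position: [0.5282, -0.001, 0.0787]
force: [3.0, -1.4, 4.3]
finger_force: 59.6
```

```bash
python3 - <<'E'
from m import *
im=np.mean([optics.grab_frame("top").astype(float) for _ in range(8)],0)
red=im[:,:,2]-np.maximum(im[:,:,0],im[:,:,1])*1.0
v=np.array([.5683,-.0528,np.radians(-2.1)])
def inb(X): c,s=np.cos(v[2]),np.sin(v[2]); d=X[:,:2]-v[:2]; return np.c_[d@[c,s],d@[-s,c]]
for nm,r0,r1,z in(("block",158,166,.055),("strip",169,177,.047)):
    uv=[]
    for r in range(r0,r1):
        w=red[r,243:252]; w=np.clip(w-np.median(w)-3,0,None)
        if w.sum()>8: uv.append([(w@np.arange(243,252))/w.sum(),r])
    print(nm,np.round(uv,2).tolist()); 
    if uv: print((inb(p2w("top",uv,z))*1000).round(1).tolist())
raw=cv2.imread("pics/raw.png")
for n,i in(("before",raw),("now",im.astype(np.uint8))):
    h=cv2.cvtColor(i,cv2.COLOR_BGR2HSV)[175:255,112:172]; o=cv2.inRange(h,(5,150,100),(18,255,255)); print(n,np.argwhere(o).mean(0),(o>0).sum())
E
```

```text
block [[247.53, 158.0], [247.46, 159.0], [247.27, 160.0], [247.09, 161.0], [247.02, 162.0], [246.91, 163.0], [246.82, 164.0], [246.81, 165.0]]
[[125.0, 50.6], [121.4, 50.6], [117.8, 51.1], [114.2, 51.5], [110.6, 51.5], [107.0, 51.7], [103.4, 51.8], [99.8, 51.6]]
strip [[246.68, 169.0], [246.73, 170.0], [246.75, 171.0], [246.75, 172.0], [246.74, 173.0], [246.74, 174.0], [246.72, 175.0], [246.51, 176.0]]
[[87.1, 51.2], [83.5, 50.8], [79.9, 50.5], [76.4, 50.3], [72.8, 50.1], [69.2, 49.9], [65.7, 49.7], [62.1, 50.2]]
before [37.82142857 21.64285714] 168
now [37.47398844 22.38150289] 173
```

Scaled: 0.001 m / 0.75 = 0.0013.

```bash
r(){ grep -E 'time|position|force: \[|finger'; }
echo '[{"jaw": 0,"ty": 0.0013},{"jaw": 0},{"jaw": 0},{"jaw": 0}]' | python3 inch.py|r
echo '[{"jaw": 0,"ty": -0.0007},{"jaw": 0},{"jaw": 0},{"jaw": 0},{"jaw": 0},{"jaw": 0}]' | python3 inch.py|r
python3 -c "
from cell import bot, optics
print(bot.finish_job())"
```

```text
time: 25.95
position: [0.5283, -0.0003, 0.0788]
force: [3.9, -2.8, 4.6]
finger_force: 59.6
time: 26.45
position: [0.5282, -0.0004, 0.0787]
force: [4.0, -1.7, 5.8]
finger_force: 59.5
the job is handed in; nothing more can be done
None
```

I handed the job in at about 26 s, and the hand-in call returned no verdict: pictures show all four chips in the trough and the scraper back on its mat, and the gripper still holds the knob with the carriage seated in the notch, red lines within about 1 mm.

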